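# Find the concealed catch of the games box and spring its drawer

### The arm

A 6-joint arm with a two-finger parallel gripper is mounted at the origin on the work surface. World frame = base frame: x ahead of the robot, y to its left, z up, the work surface at z = 0. Lengths are in mm, angles in degrees, forces in N, time in s.
With the tool pointing down it reaches from about 275 to 975 mm from the base axis. Payload 8.4 kg.
Tool frame: the origin (TCP) lies between the finger pads; the fingertips stand 11 mm ahead of it and the grasp point (between the pads) lies 8 mm behind it (env.finger_overhang is the distance from the TCP to the fingertips, in mm); y points along the fingers, x is the direction in which the jaws open and shut, and the axes are right-handed (so a half turn about y gives the same grasp; the last joint's range is limited). The gripper opens to 92 mm and grips with 3 to 60 N. Pads are 20 mm wide; open, the fingers measure 128 mm over their backs; the gripper's body (75 mm by 189 mm) begins 69 mm behind the grasp point.
Start: joints at [-0.138, 20.225, 93.587, -0, 66.188, -0.138], TCP at [625.002, -0, 194.583] pointing down, gripper open.
Joint ranges: [-150.9, 150.9], [-52.94, 120.26], [3.33, 152.33], [-74.26, 254.26], [0, 154.13], [-172.89, 172.89]. Speed limits (degrees/s): [127.2, 127.2, 159.86, 180, 180, 180].

### API

Orientations are given as a 3x3 rotation matrix whose columns are the frame's x, y, z axes.
In Python, from bench import status, get_image, camera_info, ticket, env gives the robot as it stands.
- The arm moves only by the tool move_arm, never from a script. Its argument "commands" is a list of rows, each an object with "translation": the shift along the tool's x, y, z in m, a list of three; "rot": the turn, a rotation vector about the tool's x, y, z in degrees, a list of three. A call has 1 to 12 rows; each row is the pose to reach, as a shift and turn from the pose commanded when the call began, along the tool's axes at that moment; what a row does not reach only later rows make up. A row lasts 1/8 s, in which the tool goes at most 62.5 mm and 10.7 degrees, less where a joint would pass 70% of its speed; a pose out of reach is approached as far as the arm can. A call with a gripper value outside its range is refused whole. "claw" is the finger opening in m, from 0 to 0.0919, set as the call begins (left out, the last holds). The fingers move at their own pace and stop on an object; "grip_force" is the grip in N (left out, the last holds). Time passes only in rows, so rows that repeat a pose let the fingers close. It gives the time, the measured TCP pose, the force and the opening at its end, in the units of the state.
- status.get_state(): the state, without advancing time (a new reading comes with each control period).
- get_image(name): name is "scene" or "side" or "wrist"; returns the picture (480x640x3 uint8, red, green, blue); there is no depth.
- camera_info(name): a dict with "K" (3x3 intrinsics, pixels), "world_from_camera" (4x4, takes a point from camera to world coordinates); the wrist camera has in their place "hand_eye" (4x4, takes a point from camera to tool coordinates, whose origin is the TCP and whose axes are the tool frame's). Camera axes: x right, y down, z forward; pixel columns grow to the right and rows downward; lengths in mm; the calibration is good to about 2 mm. A picture is of the moment at which its call begins: read the wrist's pose just before it. camera_info takes no time and is no camera call.
- ticket.close_job(): hands the job in, once; it reports no verdict.
The state is a dict: "t": time; "qpos": joint angles; "joint_velocities": joint speeds; "tau": joint torques, N m; "position": TCP position; "orientation": TCP orientation; "wrist_force": force on the tool from outside, world axes, zero at the start; "moment": the same for the moment, N m; "grip_width": finger opening in mm.
Only numpy, scipy, OpenCV 4.12 (cv2) and the standard library are available. Lean on these libraries where they do the work, as an engineer would, in place of code of your own. Each camera call takes 0.05 s, during which the arm holds its last target.

### The job

The birch games box on the glass shelf has a hidden drawer, held shut by a concealed catch: a grey press plate that is sunk almost level into the grey strip on top of the box, at an unknown place along that strip. With the gripper's fingertips feel along the strip until a spot gives, and press it in so that the drawer springs out by itself, then let go and move clear. Pick up nothing, leave the bell, dice box, tumbler and coaster rack where they stand, do not touch the drawer and do not press hard (a light push, about 6 N, is enough).

Things in the scene. Friction and masses are not known exactly. Their poses are not given: they have to be found in the camera images.
- games_box: Flat birch box fixed on the glass shelf, 220 (x) x 380 (y) x 80 mm high; origin at the centre of its underside, z up, drawer on its -x side. A rectangular opening in its flat top, 80 (x) x 170 mm (y), centred over the origin, shows a rigid grey plastic strip whose surface lies 2 mm below the top.
- strip_mid (a point): Middle of the grey strip's surface, 78 mm above the box's origin, axes as the box's; the strip runs along y. The press plate (same plastic) is 56 (x) x 60 mm (y), 2 mm below the strip, in a well 59 x 63 mm; its centre lies at x = 0 and anywhere from y = -50 to +50 mm. Its place is not listed: feel for it (the strip is hard, the plate gives) or look for its outline.
- plate (a joint): Travel of the sprung press plate, m: 0 at rest, 0.006 fully in (straight down). It starts to give at about 1.7 N and takes about 5 N to go fully in; the catch lets go at about 0.0035. It springs back when released. The whole pressing fingertip must fit inside the well.
- drawer (a joint): How far the hidden drawer has come out of the box's -x side, m: 0 shut, 0.05 fully out. Held by the catch until the plate is pressed; then a spring drives it fully out in about half a second and keeps it there.
- drawer_face (a point): Centre of the drawer's plain front (10 x 356 x 52 mm, no handle), in the lower part of the box's -x side, at x = -110, z = 35 mm from the box's origin while shut; it moves 50 mm along the box's -x as the drawer comes out. Not to be touched.
- bell: Chrome desk bell, diameter 72 mm, 53 mm high, standing loose on one end of the box's top; origin at the centre of its underside. Bystander.
- dice_box: Black plastic dice box with a clip-on lid, 85 x 62 x 41 mm, standing loose on the other end of the box's top; origin at the centre of its underside. Bystander.
- tumbler: Frosted glass tumbler, diameter 72 mm, 95 mm high, loose on the shelf beside one end of the box; origin at the centre of its underside. Bystander.
- coasters: Wooden coaster set upright in a slotted rack, 110 x 70 x 95 mm, loose on the shelf beside the other end of the box; origin at the centre of its underside. Bystander.

How it is judged (in metres and radians):
On the way:
1. the press plate is pushed in past its catch point (value of joint plate above 0.003 m), for 0.05 s.
At the end, for the whole second after the job is handed in: The drawer has sprung out at least 45 mm and is at rest, the press plate has come back up (less than 2 mm in), and the bell, dice box, tumbler and coaster rack are within 20 mm of where they stood (value of joint drawer above 0.045 m and value of joint plate below 0.002 m and velocity of joint drawer below 0.01 m/s and distance of each of bell, dice_box, tumbler, coasters from where it was at the start of the episode below 0.02 m); the robot touches nothing.
It fails at once if the bell, dice box, tumbler or coaster rack moved or lifted (more than 20 mm) (distance of any of bell, dice_box, tumbler, coasters from where it was at the start of the episode above 0.02 m).
It fails at once if the drawer was touched: it must spring out by itself (contact force between any of the fingers, the arm and drawer above 0.5 N).
It fails at once if pressed too hard (over 60 N) (contact force between the fingers and anything else above 60 N).
It also fails if it takes over 64 s, if anything falls off the work surface, if the arm or the gripper's body presses on something with over 40 N, if the wrist force passes 120 N, or if a joint passes its speed limit or range.

## Working session

There is one attempt and no reset: what is moved stays moved. The work goes in short steps, Python scripts to look and compute and a tool call to move; the robot and the scene stay as the last step left them, time stands still between calls to the robot, and variables do not carry over. Pictures are saved under pics/ and viewed, and the job is handed in when it is done.

Besides the shell and the picture viewer there is one more tool, called after "Request:" as name(argument=value, ...) on one line, values as JSON. move_arm: Moves the arm, as the interface text tells. Its arguments: {"type":"object","properties":{"commands":{"type":"array","items":{"type":"object","properties":{"translation":{"type":"array","items":{"type":"number"}},"rot":{"type":"array","items":{"type":"number"}}}}},"claw":{"type":"number"},"grip_force":{"type":"number"}},"required":["commands"]}

```bash
mkdir -p pics; python3 - <<'E'
from bench import status,get_image,camera_info,env
import cv2,numpy as np
np.set_printoptions(precision=4,suppress=True)
s=status.get_state();print(s)
for n in ["scene","side","wrist"]:
    im=get_image(n);cv2.imwrite(f"pics/{n}0.png",im[:,:,::-1]);print(n,camera_info(n))
E
```

```text
{'t': 0.0, 'qpos': array([-0.1366, 20.26  , 93.6294,  0.001 , 66.1888, -0.1397]), 'joint_velocities': array([-0.0821,  0.0575, -0.0335,  0.0176, -0.0464, -0.0253]), 'tau': array([ -0.0024, -59.3847, -33.4216,   0.0694,   0.0234,  -0.0001]), 'position': array([624.4683,   0.0173, 193.8886]), 'orientation': array([[ 1.    , -0.0014, -0.    ],
       [ 0.    ,  0.    ,  1.    ],
       [-0.0014, -1.    ,  0.    ]]), 'wrist_force': array([0.1308, 0.4704, 0.0508]), 'moment': array([ 0.0455,  0.0379, -0.018 ]), 'grip_width': 92.11789923179177}
scene {'K': array([[595.3485,   0.    , 314.8867],
       [  0.    , 595.3485, 228.3644],
       [  0.    ,   0.    ,   1.    ]]), 'world_from_camera': array([[  -0.8042,    0.3452,   -0.4838, 1079.4455],
       [   0.5938,    0.4319,   -0.6789,  797.2627],
       [  -0.0254,   -0.8332,   -0.5523,  685.2242],
       [   0.    ,    0.    ,    0.    ,    1.    ]])}
side {'K': array([[480.8847,   0.    , 323.2226],
       [  0.    , 480.8847, 240.2472],
       [  0.    ,   0.    ,   1.    ]]), 'world_from_camera': array([[   0.8242,   -0.3173,    0.4691,  109.8529],
       [  -0.5662,   -0.4724,    0.6754, -604.3788],
       [   0.0073,   -0.8223,   -0.569 ,  611.6628],
       [   0.    ,    0.    ,    0.    ,    1.    ]])}
wrist {'K': array([[359.2131,   0.    , 316.7522],
       [  0.    , 359.2131, 239.133 ],
       [  0.    ,   0.    ,   1.    ]]), 'hand_eye': array([[   1.    ,   -0.001 ,   -0.0007,   -0.7076],
       [   0.0003,   -0.2923,    0.9563, -189.6561],
       [  -0.0012,   -0.9563,   -0.2923,   84.8692],
       [   0.    ,    0.    ,    0.    ,    1.    ]])}
```

View images.

View pics/scene0.png

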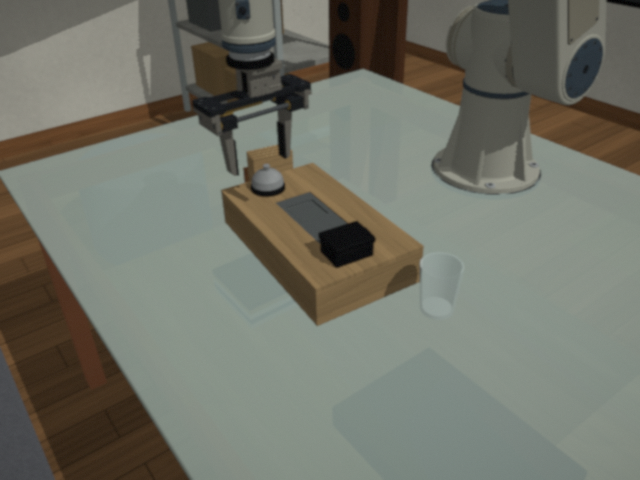

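View pics/side0.png

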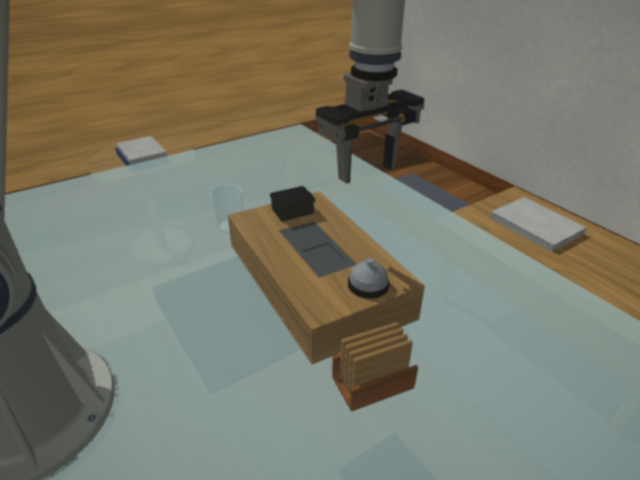

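View pics/wrist0.png

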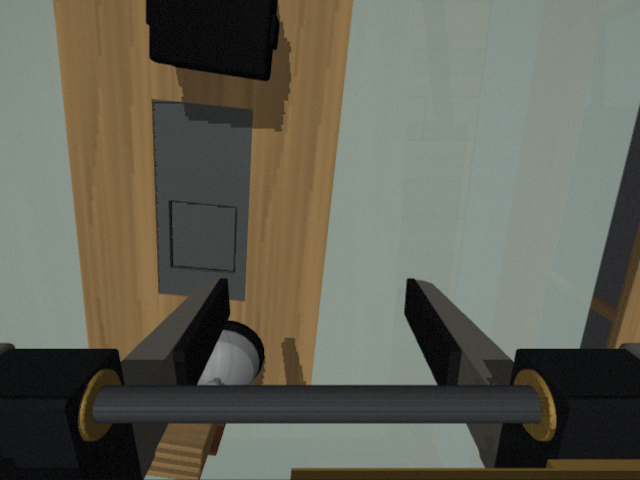

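```bash
cat > h.py <<'E'
import numpy as np,cv2
from bench import status,get_image,camera_info,env
np.set_printoptions(precision=2,suppress=True)
def ray(n,uv,pose=None):
    c=camera_info(n);
    if n=="wrist":
        T=np.eye(4);T[:3,:3]=pose[0];T[:3,3]=pose[1];W=T@np.array(c["hand_eye"])
    else: W=np.array(c["world_from_camera"])
    d=W[:3,:3]@np.linalg.inv(c["K"])@np.r_[uv,1];return W[:3,3],d/np.linalg.norm(d)
def onz(n,uv,z,pose=None):
    o,d=ray(n,uv,pose);return o+d*(z-o[2])/d[2]
def tri(rs):
    A=sum(np.eye(3)-np.outer(d,d) for o,d in rs);b=sum((np.eye(3)-np.outer(d,d))@o for o,d in rs)
    p=np.linalg.solve(A,b);return p,[np.linalg.norm(np.cross(p-o,d)) for o,d in rs]
E
python3 - <<'E'
from h import *
for n,x0,y0,w,h in [("wrist",140,85,130,230),("side",270,215,100,70),("scene",265,180,100,70)]:
    im=cv2.imread(f"pics/{n}0.png")[y0:y0+h,x0:x0+w]
    cl=cv2.convertScaleAbs(im,alpha=1.8,beta=0)
    k=min(800//w,600//h);cv2.imwrite(f"pics/{n}0c.png",cv2.resize(cl,None,fx=k,fy=k,interpolation=cv2.INTER_CUBIC));print(n,k)
E
```

```text
wrist 2
side 8
scene 8
```

View pics/wrist0c.png

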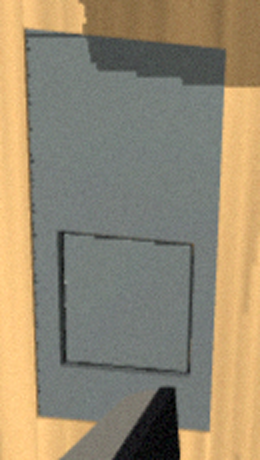

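View pics/side0c.png

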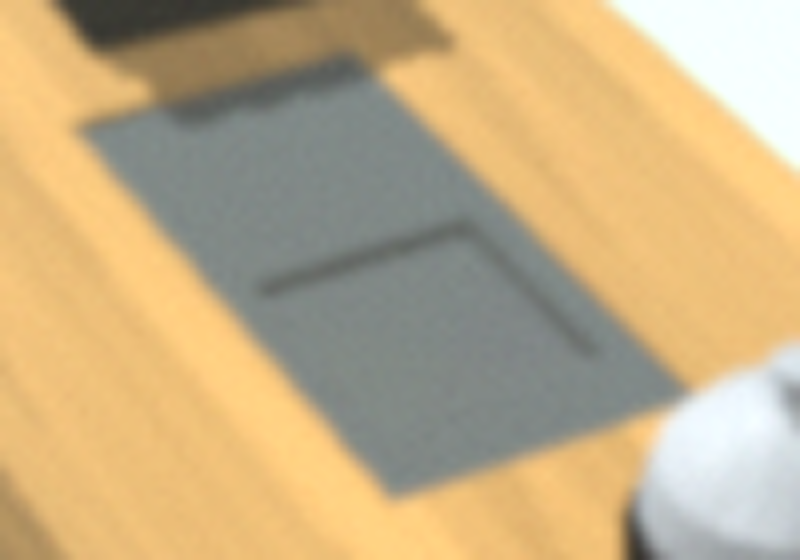

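View pics/scene0c.png

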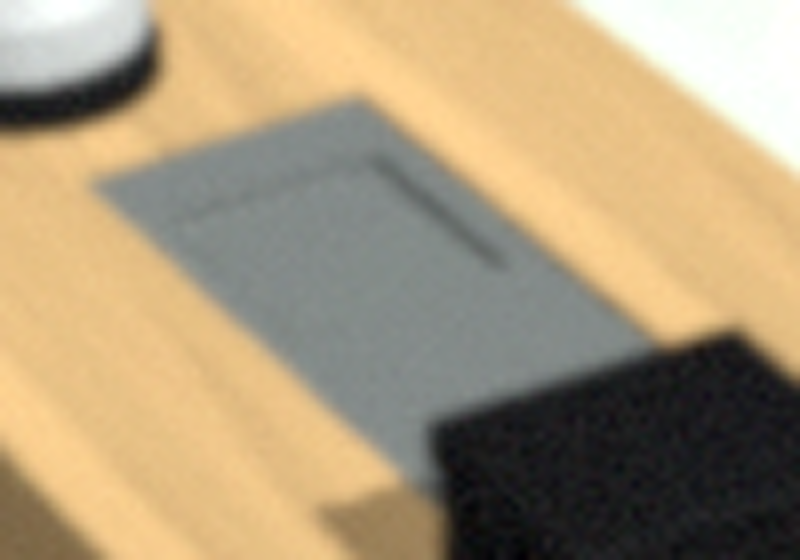

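```bash
python3 - <<'E'
from h import *
R=np.array([[1,-.0014,0],[0,0,1],[-.0014,-1,0]]);p=np.array([624.4683,.0173,193.89]);P=(R,p)
W=[(153,100),(252,109),(244.5,300),(159,293)]
S=[(280,230.6),(315,221.9),(356.2,263.7),(319.4,277.1)]
C=[None,None,(276.9,202.9),(310,192.1)]
Q=[]
for w,s,c in zip(W,S,C):
    rs=[ray("wrist",w,P),ray("side",s)]+([ray("scene",c)] if c else [])
    print(*tri(rs))
for nm,L in [("w",W),("s",S)]:
    n={"w":"wrist","s":"side"}[nm]
    for z in (78,80):print(n,z,[onz(n,u,z,P)[:2] for u in L])
print("scene",[onz("scene",u,78)[:2] for u in C[2:]])
print("well wrist",[onz("wrist",u,78,P)[:2] for u in [(169,200.5),(236.5,206.5),(234.5,271.5),(171,267.5)]])
print("well side",[onz("side",u,78)[:2] for u in [(302.2,251.5),(328.1,242.7),(344.4,259)]])
print("well scene",[onz("scene",u,78)[:2] for u in [(311.9,199.7),(328.1,213.5)]])
E
```

```text
[495.32 106.01  79.17] [np.float64(1.9405848991129002), np.float64(1.9405848991129457)]
[573.54  98.8   75.71] [np.float64(2.9012615204491556), np.float64(2.9012615204493133)]
[555.15 -67.38  79.7 ] [np.float64(0.7266194356966711), np.float64(0.9000900786673053), np.float64(1.5163559649776506)]
[477.7  -61.07  79.28] [np.float64(1.177187380612648), np.float64(1.6582538756519938), np.float64(0.4855180747244571)]
wrist 78 [array([493.19, 107.38]), array([571.64, 100.53]), array([555.51, -68.18]), array([476.15, -60.95])]
wrist 80 [array([494.05, 107.23]), array([571.99, 100.43]), array([555.96, -67.18]), array([477.12, -60.  ])]
side 78 [array([497.03, 105.45]), array([573.35,  93.37]), array([557.13, -66.4 ]), array([479.81, -60.91])]
side 80 [array([495.58, 102.79]), array([571.61,  90.76]), array([555.45, -68.41]), array([478.42, -62.94])]
scene [array([552.11, -69.51]), array([475.96, -62.7 ])]
well wrist [array([496.1,  26.4]), array([553.94,  21.09]), array([548.08, -39.42]), array([490.41, -35.47])]
well side [array([495.74,  20.44]), array([552.88,  16.93]), array([547.77, -42.92])]
well scene [array([490.78, -35.92]), array([497.07,  25.27])]
```

Request:
move_arm(commands=[{"translation": [-0.02,0,-0.0015]},{"translation": [-0.05,0,-0.004]},{"translation": [-0.08,0,-0.006]},{"translation": [-0.103,0.0,-0.0075]},{"translation": [-0.103,0.02,-0.0075]},{"translation": [-0.103,0.045,-0.0075]},{"translation": [-0.103,0.065,-0.0075]},{"translation": [-0.103,0.07,-0.0075]},{"translation": [-0.103,0.07,-0.0075]},{"translation": [-0.103,0.07,-0.0075]}], claw=0, grip_force=10)

```text
schema error: expected keys translation, rot
```

```bash
python3 - <<'E'
from h import *
s=status.get_state();print(s)
for n in ["wrist","side","scene"]: cv2.imwrite(f"pics/{n}1.png",get_image(n)[:,:,::-1])
E
```

```text
{'t': 0.15, 'qpos': array([-0.14, 20.25, 93.62, -0.  , 66.19, -0.14]), 'joint_velocities': array([-0.06, -0.15,  0.03,  0.02, -0.01,  0.05]), 'tau': array([ -0.  , -59.42, -33.45,   0.07,   0.02,  -0.  ]), 'position': array([624.6 ,   0.  , 194.03]), 'orientation': array([[ 1., -0., -0.],
       [ 0., -0.,  1.],
       [-0., -1., -0.]]), 'wrist_force': array([-0.01, -0.57, -0.02]), 'moment': array([0.01, 0.02, 0.03]), 'grip_width': 91.36705251848537}
```

View pics/wrist1.png

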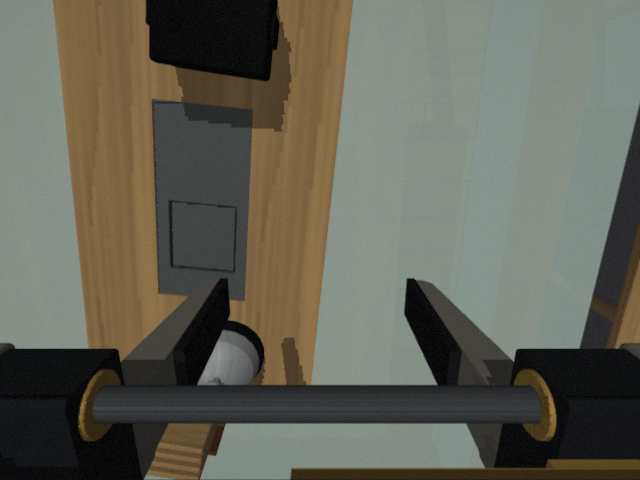

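View pics/side1.png

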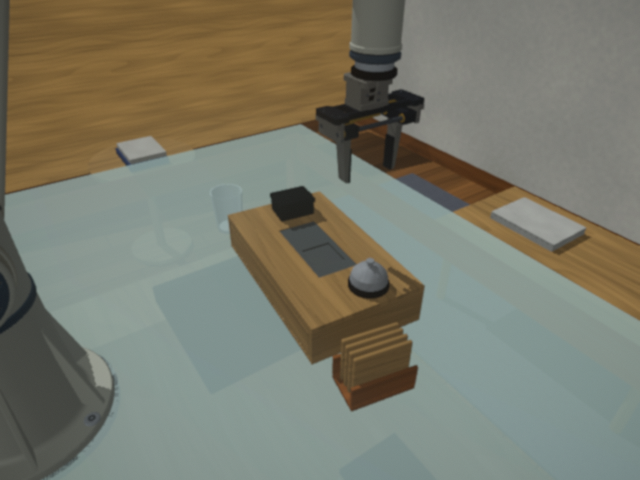

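The move was refused because every row needs a `rot` key; nothing moved, and the views are unchanged.

Request:
move_arm(commands=[{"translation": [-0.02,0,-0.0015],"rot": [0,0,0]},{"translation": [-0.05,0,-0.004],"rot": [0,0,0]},{"translation": [-0.08,0,-0.006],"rot": [0,0,0]},{"translation": [-0.103,0.0,-0.0075],"rot": [0,0,0]},{"translation": [-0.103,0.02,-0.0075],"rot": [0,0,0]},{"translation": [-0.103,0.045,-0.0075],"rot": [0,0,0]},{"translation": [-0.103,0.065,-0.0075],"rot": [0,0,0]},{"translation": [-0.103,0.07,-0.0075],"rot": [0,0,0]},{"translation": [-0.103,0.07,-0.0075],"rot": [0,0,0]},{"translation": [-0.103,0.07,-0.0075],"rot": [0,0,0]}], claw=0, grip_force=10)

```text
t: 1.55
position: [522.6, -7.5, 125.4]
orientation: [[1.0, 0.001, 0.0], [-0.0, -0.0, 1.0], [0.001, -1.0, -0.0]]
wrist_force: [0.3, 1.1, 0.3]
grip_width: 0.3
```

```bash
python3 - <<'E'
from h import *
s=status.get_state();print(s)
for n in ["wrist","side","scene"]: cv2.imwrite(f"pics/{n}2.png",get_image(n)[:,:,::-1])
E
```

```text
{'t': 1.55, 'qpos': array([ -0.99,  15.81, 109.87,   0.  ,  54.25,  -0.99]), 'joint_velocities': array([ 0.07, -0.19,  0.1 ,  0.08, -0.09, -0.01]), 'tau': array([ -0.  , -48.64, -28.43,   0.06,   0.02,  -0.  ]), 'position': array([522.63,  -7.51, 125.39]), 'orientation': array([[ 1.,  0.,  0.],
       [-0., -0.,  1.],
       [ 0., -1., -0.]]), 'wrist_force': array([0.25, 1.11, 0.34]), 'moment': array([-0.02, -0.01,  0.04]), 'grip_width': 0.3149237376606249}
```

View pics/wrist2.png

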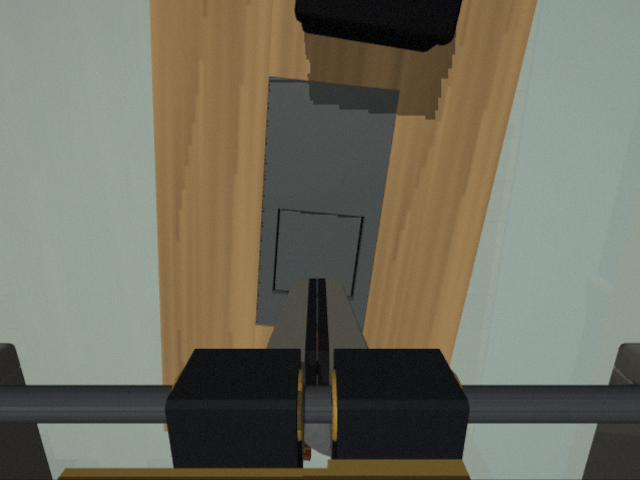

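View pics/side2.png

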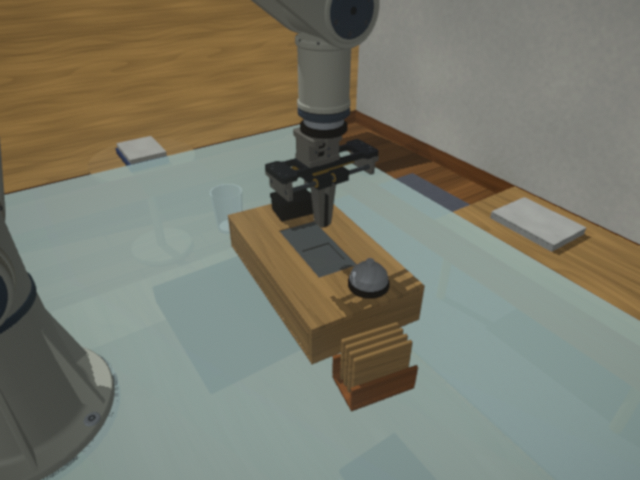

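```bash
python3 - <<'E'
from h import *
P=(np.array([[1,.001,0],[0,0,1],[.001,-1,0]]),np.array([522.3,-7.5,125.]))
q=np.array([onz("wrist",u,78,P) for u in [(278,209),(363,216),(352,297),(274,291)]]);print(q,q.mean(0))
q=np.array([onz("wrist",u,78,P) for u in [(269,78),(399,91),(257,324)]]);print(q)
E
```

```text
[[495.47  26.24  78.  ]
 [552.74  21.34  78.  ]
 [546.96 -38.84  78.  ]
 [490.62 -34.    78.  ]] [521.45  -6.32  78.  ]
[[492.66 107.15  78.  ]
 [571.91  99.75  78.  ]
 [477.03 -60.78  78.  ]]
```

Request:
move_arm(commands=[{"translation": [0,0.01,0.001],"rot": [0,0,0]},{"translation": [0,0.02,0.001],"rot": [0,0,0]},{"translation": [0,0.03,0.001],"rot": [0,0,0]},{"translation": [0,0.032,0.001],"rot": [0,0,0]},{"translation": [0,0.034,0.001],"rot": [0,0,0]},{"translation": [0,0.034,0.001],"rot": [0,0,0]}])

```text
t: 2.45
position: [522.1, -6.5, 90.6]
orientation: [[1.0, 0.0, 0.0], [-0.0, 0.0, 1.0], [0.0, -1.0, 0.0]]
wrist_force: [-0.4, -0.4, 0.1]
grip_width: 0.4
```

Request:
move_arm(commands=[{"translation": [0,0.001,0],"rot": [0,0,0]},{"translation": [0,0.002,0],"rot": [0,0,0]},{"translation": [0,0.002,0],"rot": [0,0,0]}])

```text
t: 2.82
position: [522.0, -6.5, 88.6]
orientation: [[1.0, 0.0, -0.0], [0.0, 0.0, 1.0], [0.0, -1.0, 0.0]]
wrist_force: [0.8, -0.2, 0.2]
grip_width: 0.3
```

Request:
move_arm(commands=[{"translation": [0,0.001,0],"rot": [0,0,0]},{"translation": [0,0.0015,0],"rot": [0,0,0]},{"translation": [0,0.0015,0],"rot": [0,0,0]}])

```text
t: 3.2
position: [522.0, -6.5, 87.0]
orientation: [[1.0, -0.0, -0.0], [0.0, -0.0, 1.0], [-0.0, -1.0, -0.0]]
wrist_force: [-0.2, -0.5, 0.1]
grip_width: 0.0
```

Request:
move_arm(commands=[{"translation": [0,0.0005,0],"rot": [0,0,0]},{"translation": [0,0.001,0],"rot": [0,0,0]},{"translation": [0,0.001,0],"rot": [0,0,0]}])

```text
t: 3.58
position: [522.0, -6.5, 86.0]
orientation: [[1.0, -0.0, 0.0], [-0.0, 0.0, 1.0], [-0.0, -1.0, 0.0]]
wrist_force: [-0.3, 0.6, 0.2]
grip_width: 0.6
```

Request:
move_arm(commands=[{"translation": [0,0.0005,0],"rot": [0,0,0]},{"translation": [0,0.001,0],"rot": [0,0,0]},{"translation": [0,0.001,0],"rot": [0,0,0]}])

```text
t: 3.95
position: [522.0, -6.5, 85.0]
orientation: [[1.0, -0.0, -0.0], [0.0, -0.0, 1.0], [-0.0, -1.0, -0.0]]
wrist_force: [-0.2, 0.1, -0.2]
grip_width: 0.6
```

Request:
move_arm(commands=[{"translation": [0,0.0005,0],"rot": [0,0,0]},{"translation": [0,0.001,0],"rot": [0,0,0]},{"translation": [0,0.001,0],"rot": [0,0,0]}])

```text
t: 4.32
position: [522.0, -6.5, 84.0]
orientation: [[1.0, -0.0, -0.0], [0.0, 0.0, 1.0], [-0.0, -1.0, 0.0]]
wrist_force: [0.5, 0.2, -0.4]
grip_width: 0.2
```

Request:
move_arm(commands=[{"translation": [0,0.0005,0],"rot": [0,0,0]},{"translation": [0,0.001,0],"rot": [0,0,0]},{"translation": [0,0.001,0],"rot": [0,0,0]}])

```text
t: 4.7
position: [522.0, -6.5, 83.0]
orientation: [[1.0, -0.0, -0.0], [0.0, -0.0, 1.0], [-0.0, -1.0, -0.0]]
wrist_force: [-0.5, -0.4, 0.4]
grip_width: 0.6
```

```bash
python3 - <<'E'
from h import *
s=status.get_state();print(s)
im=get_image("side")[:,:,::-1];cv2.imwrite(f"pics/side3.png",cv2.resize(im[120:320,220:440],None,fx=3,fy=3))
cv2.imwrite(f"pics/wrist3.png",get_image("wrist")[:,:,::-1])
E
```

```text
{'t': 4.7, 'qpos': array([ -0.88,  19.21, 111.72,  -0.  ,  49.07,  -0.88]), 'joint_velocities': array([-0.07, -0.08, -0.06, -0.03,  0.03,  0.  ]), 'tau': array([ -0.  , -50.8 , -26.15,   0.06,   0.01,   0.  ]), 'position': array([521.98,  -6.5 ,  83.03]), 'orientation': array([[ 1., -0., -0.],
       [ 0., -0.,  1.],
       [-0., -1., -0.]]), 'wrist_force': array([-0.52, -0.41,  0.43]), 'moment': array([0.  , 0.04, 0.  ]), 'grip_width': 0.587120876904667}
```

View pics/side3.png

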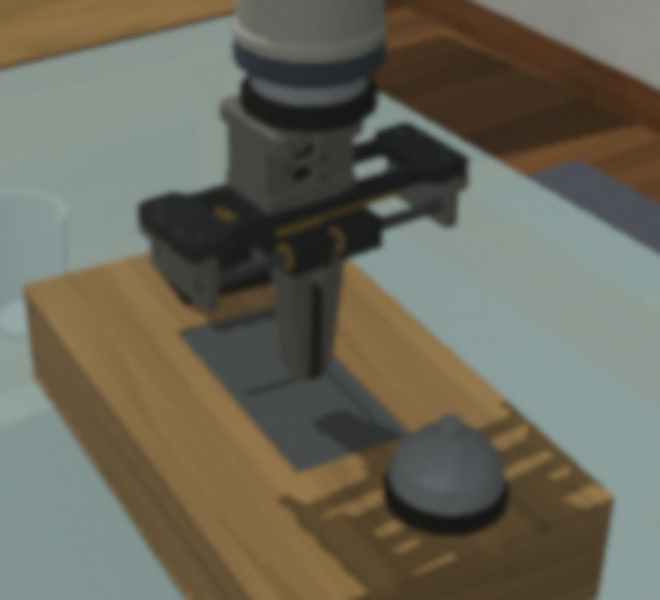

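View pics/wrist3.png

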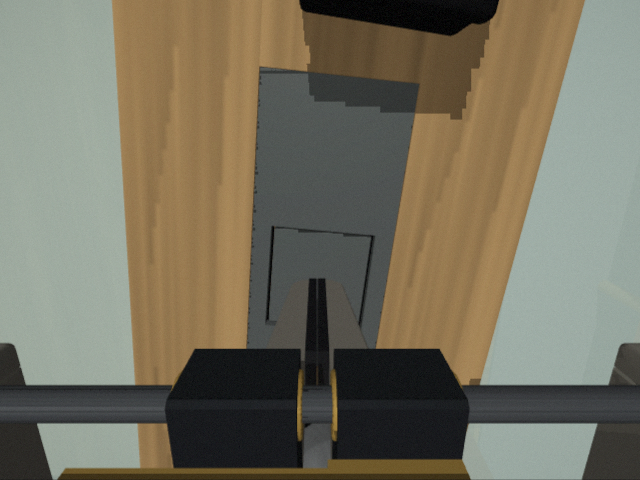

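```bash
python3 - <<'E'
from h import *
print(env.finger_overhang)
for n in ["side","scene"]:
    c=camera_info(n);Wi=np.linalg.inv(c["world_from_camera"])
    for X in [(522,-6.5,72),(522,-16.5,72),(504,-16.5,72),(540,-16.5,72),(522,-16.5,92)]:
        q=Wi@np.r_[X,1];u=c["K"]@q[:3];u=u[:2]/u[2];print(n,X,u,(u-[220,120])*3)
im=get_image("scene")[:,:,::-1];cv2.imwrite("pics/scene3.png",cv2.resize(im[60:330,200:480],None,fx=2,fy=2))
E
```

```text
11.0
side (522, -6.5, 72) [321.74 256.49] [305.23 409.48]
side (522, -16.5, 72) [324.76 259.15] [314.29 417.44]
side (504, -16.5, 72) [316.75 262.41] [290.26 427.24]
side (540, -16.5, 72) [332.63 255.94] [337.88 407.81]
side (522, -16.5, 92) [324.86 250.46] [314.59 391.39]
scene (522, -6.5, 72) [307.96 213.61] [263.87 280.82]
scene (522, -16.5, 72) [304.95 211.48] [254.85 274.43]
scene (504, -16.5, 72) [312.39 208.44] [277.18 265.32]
scene (540, -16.5, 72) [297.4  214.56] [232.19 283.68]
scene (522, -16.5, 92) [304.59 202.69] [253.78 248.06]
```

View pics/scene3.png

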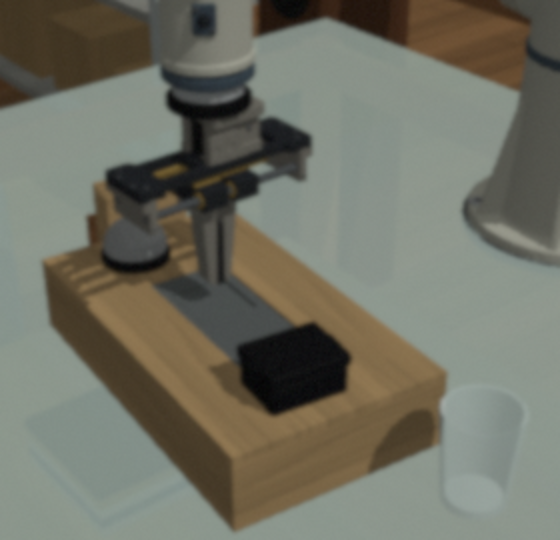

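```bash
python3 - <<'E'
from h import *
c=camera_info("wrist");H=np.linalg.inv(c["hand_eye"])
for y in (11,0,-8,-15,-20):
  for z in (-10,10):
    for x in (0,46):
      q=c["K"]@(H@np.r_[x,y,z,1])[:3];print(x,y,z,q[:2]/q[2])
P=(np.array([[1,0,0],[0,0,1],[0,-1,0]]),np.array([522.,-6.5,83.]))
print(tri([ray("side",(325,246)),ray("scene",(307.5,203))]))
q=np.array([onz("wrist",u,78,P) for u in [(273,228),(373,236),(267,321)]]);print(q)
E
```

```text
0 11 -10 [318.2 291.6]
46 11 -10 [393.45 291.53]
0 11 10 [318.21 260.89]
46 11 10 [395.51 260.82]
0 0 -10 [318.27 299.76]
46 0 -10 [397.31 299.69]
0 0 10 [318.27 267.7 ]
46 0 10 [399.58 267.62]
0 -8 -10 [318.32 306.23]
46 -8 -10 [400.36 306.16]
0 -8 10 [318.33 273.11]
46 -8 10 [402.82 273.03]
0 -15 -10 [318.37 312.31]
46 -15 -10 [403.23 312.24]
0 -15 10 [318.38 278.21]
46 -15 10 [405.86 278.13]
0 -20 -10 [318.41 316.92]
46 -20 -10 [405.4  316.84]
0 -20 10 [318.42 282.07]
46 -20 10 [408.17 281.99]
(array([524.57,  -8.07,  96.12]), [np.float64(2.8950389798177154), np.float64(2.89503897981796)])
[[496.6   25.44  78.  ]
 [552.94  20.69  78.  ]
 [490.79 -33.23  78.  ]]
```

The fingertips show up near z ≈ 96–100 in both fixed views and the wrist view. The stated 11 mm overhang puts them at 72, so they look about 25 mm shorter than stated. That fits the zero force so far, so I'll keep going down slowly and go by feel.

Request:
move_arm(commands=[{"translation": [0,0.002,0],"rot": [0,0,0]},{"translation": [0,0.004,0],"rot": [0,0,0]},{"translation": [0,0.006,0],"rot": [0,0,0]},{"translation": [0,0.008,0],"rot": [0,0,0]},{"translation": [0,0.01,0],"rot": [0,0,0]},{"translation": [0,0.01,0],"rot": [0,0,0]}])

```text
t: 5.6
position: [521.9, -6.5, 72.9]
orientation: [[1.0, -0.0, -0.0], [0.0, 0.0, 1.0], [-0.0, -1.0, 0.0]]
wrist_force: [-0.2, 0.4, 0.2]
grip_width: 0.3
```

```bash
python3 - <<'E'
from h import *
s=status.get_state();print(s["t"],s["position"],s["wrist_force"])
im=get_image("side")[:,:,::-1];cv2.imwrite(f"pics/side4.png",cv2.resize(im[120:320,220:440],None,fx=3,fy=3))
E
```

```text
5.6 [521.87  -6.47  72.91] [-0.19  0.36  0.17]
```

View pics/side4.png

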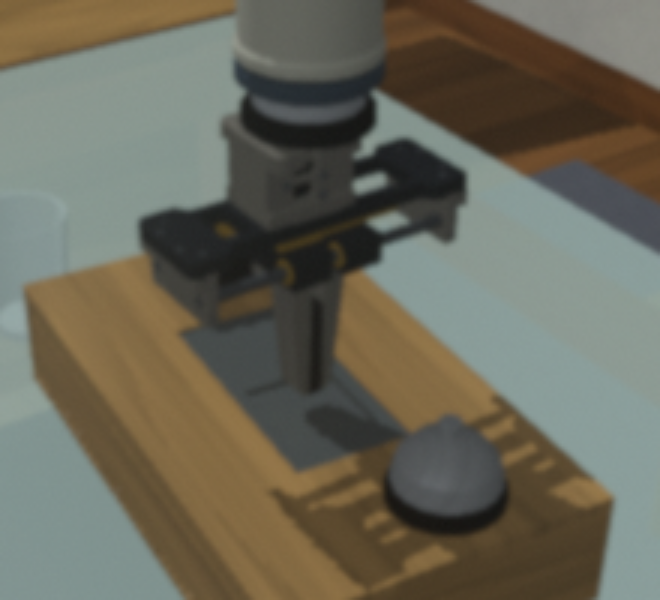

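```bash
python3 - <<'E'
from h import *
c=camera_info("side");Wi=np.linalg.inv(c["world_from_camera"])
for X in [(430,-6.5,150),(430,-6.5,130),(430,-6.5,110),(522,-16.5,76),(522,-16.5,88)]:
    q=Wi@np.r_[X,1];u=c["K"]@q[:3];u=u[:2]/u[2];print(X,(u-[220,120])*3)
E
```

```text
(430, -6.5, 150) [171.81 352.96]
(430, -6.5, 130) [173.45 381.72]
(430, -6.5, 110) [175.04 409.7 ]
(522, -16.5, 76) [314.35 412.28]
(522, -16.5, 88) [314.53 396.65]
```

Request:
move_arm(commands=[{"translation": [0,0.001,0],"rot": [0,0,0]},{"translation": [0,0.002,0],"rot": [0,0,0]},{"translation": [0,0.003,0],"rot": [0,0,0]},{"translation": [0,0.004,0],"rot": [0,0,0]},{"translation": [0,0.005,0],"rot": [0,0,0]},{"translation": [0,0.006,0],"rot": [0,0,0]},{"translation": [0,0.006,0],"rot": [0,0,0]}])

```text
t: 6.52
position: [521.9, -6.5, 67.0]
orientation: [[1.0, -0.0, -0.0], [0.0, -0.0, 1.0], [-0.0, -1.0, -0.0]]
wrist_force: [-0.7, -0.0, -0.3]
grip_width: 0.5
```

Request:
move_arm(commands=[{"translation": [0,0.001,0],"rot": [0,0,0]},{"translation": [0,0.002,0],"rot": [0,0,0]},{"translation": [0,0.002,0],"rot": [0,0,0]}])

```text
t: 6.9
position: [521.9, -6.5, 65.0]
orientation: [[1.0, -0.0, -0.0], [0.0, 0.0, 1.0], [-0.0, -1.0, 0.0]]
wrist_force: [-0.6, -0.6, 0.4]
grip_width: 0.3
```

Request:
move_arm(commands=[{"translation": [0,0.001,0],"rot": [0,0,0]},{"translation": [0,0.002,0],"rot": [0,0,0]},{"translation": [0,0.002,0],"rot": [0,0,0]}])

```text
t: 7.28
position: [521.9, -6.5, 63.0]
orientation: [[1.0, -0.0, -0.0], [0.0, -0.0, 1.0], [-0.0, -1.0, -0.0]]
wrist_force: [-0.6, 0.2, -0.1]
grip_width: 0.6
```

Request:
move_arm(commands=[{"translation": [0,0.001,0],"rot": [0,0,0]},{"translation": [0,0.0015,0],"rot": [0,0,0]},{"translation": [0,0.0015,0],"rot": [0,0,0]}])

```text
t: 7.65
position: [522.0, -6.5, 61.5]
orientation: [[1.0, -0.0, -0.0], [0.0, -0.0, 1.0], [-0.0, -1.0, -0.0]]
wrist_force: [0.1, -0.3, 0.2]
grip_width: 0.3
```

Request:
move_arm(commands=[{"translation": [0,0.001,0],"rot": [0,0,0]},{"translation": [0,0.0015,0],"rot": [0,0,0]},{"translation": [0,0.0015,0],"rot": [0,0,0]}])

```text
t: 8.02
position: [521.9, -6.5, 60.0]
orientation: [[1.0, -0.0, -0.0], [0.0, -0.0, 1.0], [-0.0, -1.0, -0.0]]
wrist_force: [0.4, 0.9, -0.3]
grip_width: 0.5
```

```bash
python3 - <<'E'
from h import *
s=status.get_state();print(s["t"],s["position"],s["wrist_force"])
im=get_image("side")[:,:,::-1];cv2.imwrite(f"pics/side5.png",cv2.resize(im[120:320,220:440],None,fx=3,fy=3))
im=get_image("scene")[:,:,::-1];cv2.imwrite("pics/scene5.png",cv2.resize(im[130:280,210:410],None,fx=4,fy=4))
E
```

```text
8.025 [521.93  -6.5   60.02] [ 0.38  0.93 -0.34]
```

View pics/side5.png

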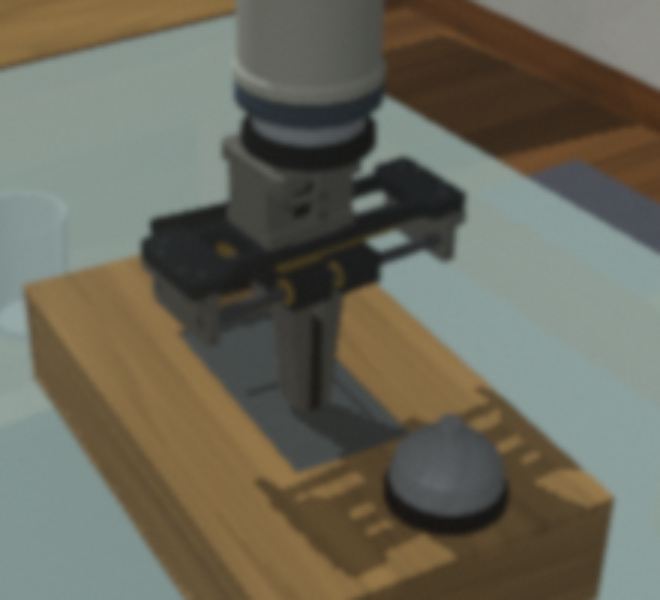

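View pics/scene5.png

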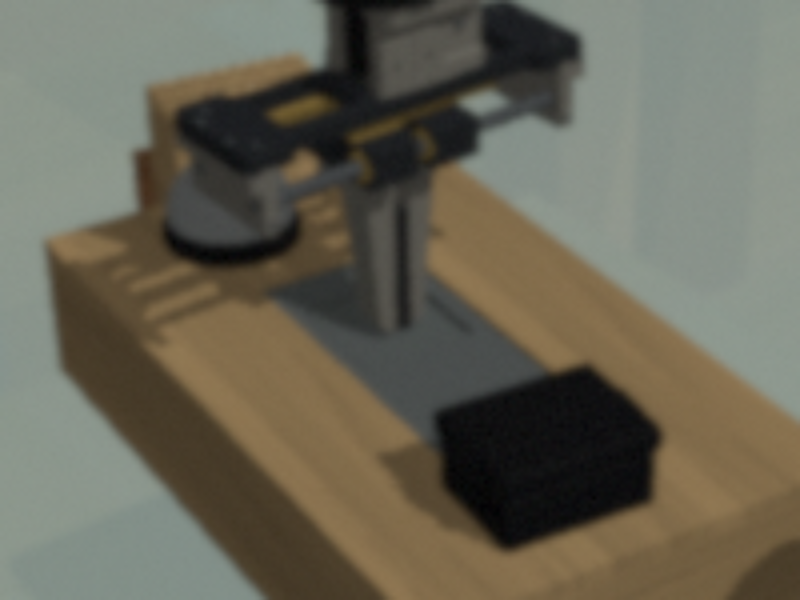

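Request:
move_arm(commands=[{"translation": [0,0.0005,0],"rot": [0,0,0]},{"translation": [0,0.001,0],"rot": [0,0,0]},{"translation": [0,0.001,0],"rot": [0,0,0]}])

```text
t: 8.5
position: [522.0, -6.5, 59.0]
orientation: [[1.0, -0.0, 0.0], [-0.0, 0.0, 1.0], [-0.0, -1.0, 0.0]]
wrist_force: [-1.2, -0.5, 0.4]
grip_width: 0.4
```

Request:
move_arm(commands=[{"translation": [0,0.0005,0],"rot": [0,0,0]},{"translation": [0,0.001,0],"rot": [0,0,0]},{"translation": [0,0.001,0],"rot": [0,0,0]}])

```text
t: 8.88
position: [522.0, -6.5, 58.0]
orientation: [[1.0, -0.0, 0.0], [-0.0, -0.0, 1.0], [-0.0, -1.0, -0.0]]
wrist_force: [0.1, 0.1, -0.7]
grip_width: 0.6
```

Request:
move_arm(commands=[{"translation": [0,0.0005,0],"rot": [0,0,0]},{"translation": [0,0.001,0],"rot": [0,0,0]},{"translation": [0,0.001,0],"rot": [0,0,0]}])

```text
t: 9.25
position: [522.0, -6.5, 57.0]
orientation: [[1.0, -0.0, 0.0], [-0.0, -0.0, 1.0], [-0.0, -1.0, -0.0]]
wrist_force: [0.6, -0.5, 0.1]
grip_width: 0.6
```

Request:
move_arm(commands=[{"translation": [0,0.0005,0],"rot": [0,0,0]},{"translation": [0,0.001,0],"rot": [0,0,0]},{"translation": [0,0.001,0],"rot": [0,0,0]}])

```text
t: 9.62
position: [522.0, -6.5, 56.2]
orientation: [[1.0, 0.0, -0.0], [0.0, 0.0, 1.0], [0.0, -1.0, 0.0]]
wrist_force: [-0.4, 0.4, 3.2]
grip_width: 0.6
```

Request:
move_arm(commands=[{"translation": [0,0.0005,0],"rot": [0,0,0]},{"translation": [0,0.001,0],"rot": [0,0,0]},{"translation": [0,0.001,0],"rot": [0,0,0]}])

```text
t: 10.0
position: [522.0, -6.5, 55.1]
orientation: [[1.0, 0.0, 0.0], [-0.0, 0.0, 1.0], [0.0, -1.0, 0.0]]
wrist_force: [-1.2, 0.5, 4.2]
grip_width: 0.3
```

Request:
move_arm(commands=[{"translation": [0,0.0005,0],"rot": [0,0,0]},{"translation": [0,0.001,0],"rot": [0,0,0]},{"translation": [0,0.001,0],"rot": [0,0,0]}])

```text
t: 10.38
position: [522.1, -6.5, 54.1]
orientation: [[1.0, 0.0, 0.0], [-0.0, -0.0, 1.0], [0.0, -1.0, -0.0]]
wrist_force: [-0.9, 0.4, 3.8]
grip_width: 0.6
```

It gives: about 4 N over 2 mm of travel, so this is the plate, not the hard strip.

Request:
move_arm(commands=[{"translation": [0,0.0005,0],"rot": [0,0,0]},{"translation": [0,0.001,0],"rot": [0,0,0]},{"translation": [0,0.001,0],"rot": [0,0,0]}])

```text
t: 10.75
position: [522.1, -6.5, 52.9]
orientation: [[1.0, 0.0, 0.0], [-0.0, -0.0, 1.0], [0.0, -1.0, -0.0]]
wrist_force: [0.1, -0.4, 1.5]
grip_width: 0.3
```

Request:
move_arm(commands=[{"translation": [0,0.0005,0],"rot": [0,0,0]},{"translation": [0,0.001,0],"rot": [0,0,0]},{"translation": [0,0.001,0],"rot": [0,0,0]},{"translation": [0,0.001,0],"rot": [0,0,0]}])

```text
t: 11.25
position: [522.1, -6.5, 52.1]
orientation: [[1.0, 0.0, -0.0], [0.0, -0.0, 1.0], [0.0, -1.0, -0.0]]
wrist_force: [0.0, 0.0, 3.3]
grip_width: 0.2
```

```bash
python3 - <<'E'
from h import *
s=status.get_state();print(s["t"],s["position"],s["wrist_force"])
cv2.imwrite(f"pics/side6.png",get_image("side")[:,:,::-1])
cv2.imwrite(f"pics/scene6.png",get_image("scene")[:,:,::-1])
E
```

```text
11.25 [522.1   -6.51  52.13] [0.02 0.02 3.31]
```

View pics/side6.png

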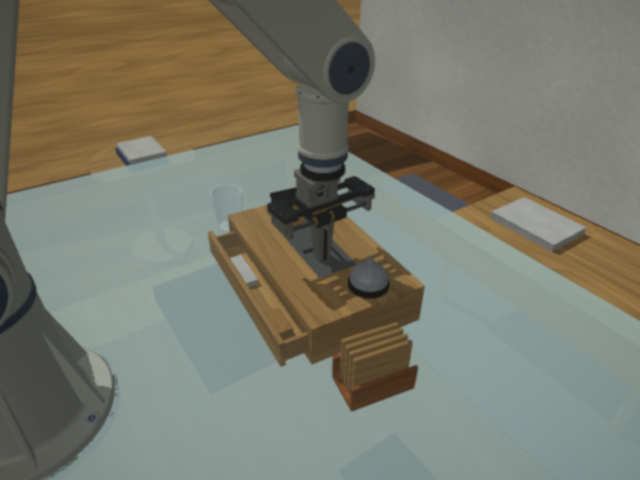

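View pics/scene6.png

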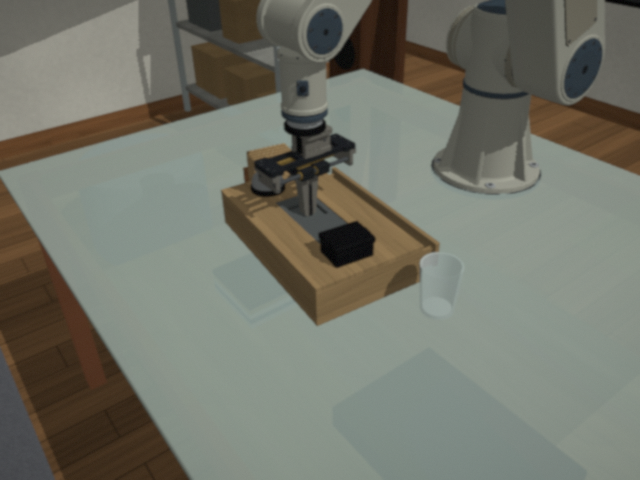

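The drawer has sprung out on the robot's side, with its front running from about (212,235) to (285,360) in the side view. Now I'll retreat straight up.

Request:
move_arm(commands=[{"translation": [0,-0.003,0],"rot": [0,0,0]},{"translation": [0,-0.01,0],"rot": [0,0,0]},{"translation": [0,-0.03,0],"rot": [0,0,0]},{"translation": [0,-0.06,0],"rot": [0,0,0]},{"translation": [0,-0.09,0],"rot": [0,0,0]},{"translation": [0,-0.12,0],"rot": [0,0,0]},{"translation": [0,-0.14,0],"rot": [0,0,0]},{"translation": [0,-0.15,0],"rot": [0,0,0]},{"translation": [0,-0.15,0],"rot": [0,0,0]},{"translation": [0,-0.15,0],"rot": [0,0,0]},{"translation": [0,-0.15,0],"rot": [0,0,0]}])

```text
t: 12.72
position: [521.4, -6.5, 201.2]
orientation: [[1.0, -0.002, -0.0], [0.0, 0.0, 1.0], [-0.002, -1.0, 0.0]]
wrist_force: [0.3, -0.3, -0.3]
grip_width: 0.6
```

```bash
python3 - <<'E'
from h import *
s=status.get_state();print(s["t"],s["position"],s["wrist_force"],s["joint_velocities"])
a=get_image("side")[:,:,::-1];b=get_image("wrist")[:,:,::-1]
cv2.imwrite("pics/side7.png",a);cv2.imwrite("pics/wrist7.png",b)
# drawer front top edge ends at box z=61 from side view
for u in [(211,234),(284,361)]:print(onz("side",u,61))
# bystander shift in side image vs start
o=cv2.imread("pics/side0.png")
for nm,(x,y,w,h) in dict(bell=(345,255,50,45),coasters=(330,322,90,90),tumbler=(207,182,38,40),dice=(268,184,48,36)).items():
    r=cv2.matchTemplate(a[y-12:y+h+12,x-12:x+w+12].copy(),o[y:y+h,x:x+w],cv2.TM_CCOEFF_NORMED);_,m,_,l=cv2.minMaxLoc(r);print(nm,np.array(l)-12,round(m,3))
E
```

```text
12.725 [521.42  -6.5  201.17] [ 0.27 -0.33 -0.31] [ 0.03 -0.13 -0.28 -0.09  0.05  0.06]
[385.98 195.68  61.  ]
[ 338.44 -176.55   61.  ]
bell [0 0] 0.952
coasters [0 0] 0.992
tumbler [0 0] 0.998
dice [0 0] 0.997
```

View pics/side7.png

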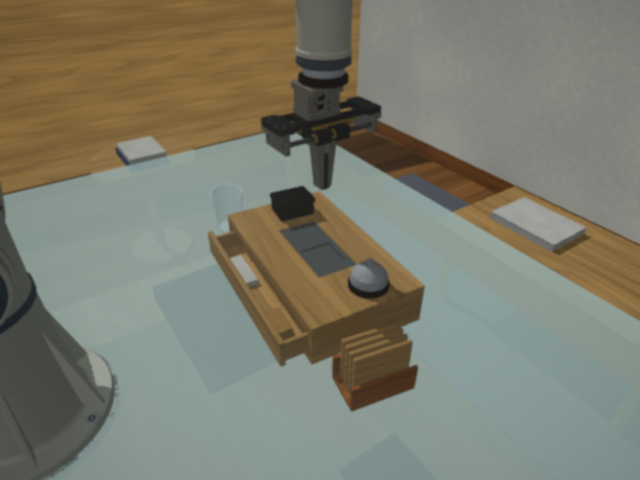

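View pics/wrist7.png

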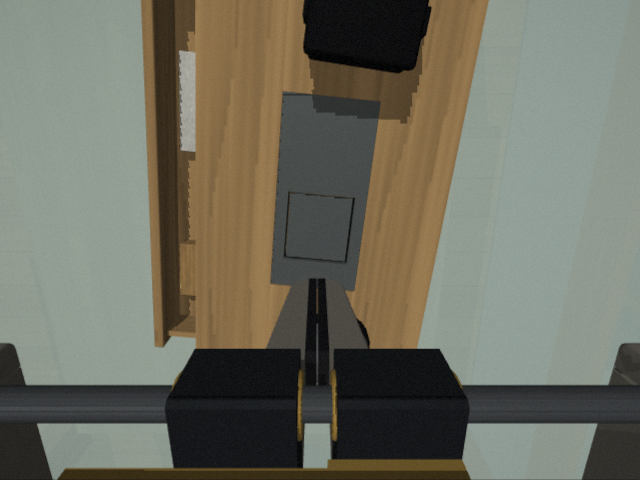

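```bash
python3 -c "
from bench import ticket;print(ticket.close_job())"
```

```text
the job is handed in; nothing more can be done
None
```

The hidden drawer is out. I pressed the catch plate with the closed fingertips, and the drawer sprang open by itself on the side facing the robot. Then I moved the gripper straight up, well clear, and handed the job in at about 13 s; it gave no verdict.

- **Finding the plate:** I found its outline in the wrist camera image, centred near (522, −6.5) mm, about 27 mm along the strip from its middle. Because it showed up, I pressed there directly and did not feel along the whole strip. It gave under the fingertips, reading at most about 4 N on the way down.
- **Drawer:** in the last side view its front is about 160 mm from the box's centre, against 110 mm when shut, so it is about 50 mm out.
- **Bystanders:** the bell, dice box, tumbler and coaster rack show no shift in the side image compared with the start.
- **Plate and arm:** in the last wrist view the plate looks the same as at rest, but I did not measure it. The force on the arm reads about zero, and nothing is touching the gripper.

**What went wrong or disagreed:**
- The first move was refused because of a missing key, and nothing moved.
- The fingertips looked about 25–30 mm shorter than the stated 11 mm overhang. Contact came about 30 mm lower than that figure predicts (TCP at about z = 57 instead of 87), so I went by the pictures and the force on the way down.

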